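Mount a tube block on a bench shaker

TASK

Mount the tube block with the ten small holes on the shaker's carriage. With its front end raised, slide its tongue under the lip at the back and push the sprung clamp bar there back, swing the front end down behind the front hook, then let the spring carry the block forward until it lies flat, clamped under both. Push firmly but do not force anything, leave the rest of the bench as it is, and let go at the end.

Things in the scene. Friction and masses are not known exactly. Their poses are not given: they have to be found in the camera images.
- shaker: White linear bench shaker, 255 x 150 mm, fixed. Origin on the table under the middle of its carriage's travel; x points to its back (away from the display and knob), z up. The bare aluminium carriage on top has its floor 48 mm above the table and rests up to 8 mm forward or back along x of its mid position (not measured; the drive holds it fast against any push allowed here).
- lip_mid (a point): Lip at the back of the carriage if the carriage stood at mid travel (truly up to 8 mm off along x): middle of its lower front edge, 54 mm behind the shaker's origin, 8.5 mm above the carriage floor; axes as the shaker's. Lip 64 mm wide (y), 4 mm thick, open 53 mm wide below. The clamp bar stands upright under it, its face 2 mm behind this edge at rest, 12 mm when pushed fully back.
- hook_mid (a point): Fixed front hook with the carriage at mid travel (truly up to 8 mm off along x): its tip, 54 mm before the shaker's origin, underside 7.5 and top 11.5 mm above the floor, 64 mm wide; it overhangs a wall 4 mm before the tip, 112 mm before the lip's edge. Side guides 6 mm high with inner faces at y = +-34 mm, from 9 to 94 mm behind the tip, leave the block 2 mm each side.
- bar_mid (a point): Sprung clamp bar under the back lip (dark steel, 48 mm wide), with the carriage at mid travel (truly up to 8 mm off along x): middle of its upright front face at rest, 56 mm behind the shaker's origin. It can be pushed 10 mm back to a hard stop: 3 N at rest, 8 N at the stop. The block's front passes the hook only while its tongue holds the bar back by 6 mm or more; seated, it holds it back 2 mm.
- small_hole_block_center (a point): Middle of the aluminium tube block with two rows of five small holes (10 mm), 0.25 to 0.42 kg, 38 mm high; 19 mm above its underside; x points to its tongue end, z up. It starts flat on the table left or right of the shaker. Part to grip, above the base plate: 44 mm wide (y), x = -46 to +38 mm, top at z = +19 mm. It sits with the tongue to the shaker's back.
- block_tongue (a point): Middle of the lower edge at the end of that block's tongue, 58 mm from the block's middle, at underside height; axes as the block's. The tongue is 44 mm wide, 4.5 mm thick and starts 16 mm before this edge. With the front end raised by 10 to 14 degrees it slides under the lip along the floor and the front clears the hook.
- block_front (a point): Middle of the lower front edge of that block's base plate, 58 mm from the block's middle, opposite the tongue; axes as the block's. The base plate is 64 mm wide, 6 mm thick and 100 mm long. Nothing in seating the block needs more than about 15 N; more than twice that would bend the carriage.
- large_hole_block_center (a point): Centre of a second tube block with one row of three large holes (21 mm), otherwise of the same shape and size; not wanted, leave it where it lies.
- bottle_clear: Clear glass reagent bottle with blue cap, 63 mm across, 134 mm high; origin under its middle. Leave it.
- bottle_small: Small reagent bottle with blue cap, 47 mm across, 98 mm high; origin under its middle. Leave it.
- bottle_amber: Large reagent bottle with amber contents, 69 mm across, 163 mm high; origin under its middle. Leave it.
- petri_lower: Petri dish, 60 mm across, 15 mm high; origin under its middle. Leave it.
- filter_carton: White carton, 66 x 120 x 78 mm; origin under its middle. Leave it.
- tape: Roll of tape lying flat, 92 mm across, 25 mm high; origin under its middle. Leave it.
Things that resemble listed ones, but are neither listed nor needed, are in the scene too. Leave any red look-alike of the part that bears small_hole_block_center alone.

How it is judged:
By the outcome, as a careful person would: the job done as asked, in the order asked, and still so for the second after the job is handed in, with the robot touching nothing.
It also fails if it takes over 45 s, if anything falls off the work surface, if the arm or the gripper's body presses on something with over 40 N, if the wrist force passes 120 N, or if a joint passes its speed limit or range.

ROBOT

A 6-joint arm with a two-finger parallel gripper is mounted at the origin on a cart in front of the work surface, level with it; the furniture and walls round the work are solid. World frame = base frame: x ahead of the robot, y to its left, z up, the work surface at z = 0. Lengths are in mm, angles in rad, forces in N, time in s.
With the tool pointing down it reaches from about 275 to 1000 mm from the base axis. Payload 8.4 kg.
Tool frame: the origin (TCP) lies at the very end of the fingers, on their centre line; the grasp point (between the pads) lies 19 mm behind it (r.pinch_z is the distance from the TCP to the grasp point, in mm); z points along the fingers, y is the line along which they close (so a half turn about z gives the same grasp; the last joint's range is limited). The gripper opens to 85 mm and grips with 20 to 120 N. Pads are 22 mm wide; open, the fingers measure 114 mm over their backs; the gripper's body (76 mm by 85 mm) begins 54 mm behind the grasp point. The pads swing forward as they close: fully open they stand 13 mm farther back than shut.
Start: joints at [-1.111, 0.353, 1.633, -0, 1.155, -0.002], TCP at [278.474, -559.535, 205.781] pointing down, gripper open.
Joint ranges: [-2.63, 2.63], [-0.92, 2.1], [0.06, 2.66], [-1.3, 4.44], [0, 2.69], [-3.02, 3.02]. Speed limits (rad/s): [2.22, 2.22, 2.79, 3.14, 3.14, 3.14].

INTERFACE

Orientations are given as [roll, pitch, yaw] about the fixed x, y, z axes, in that order (R = Rz(yaw) Ry(pitch) Rx(roll)).
In Python, from rig import r gives the robot as it stands.
- The arm moves only by the tool carry_out, never from a script. Its argument "series" is a list of rows, each a list of 7 numbers: the turn, a rotation vector about the tool's x, y, z as a fraction of full scale, then the shift along the tool's x, y, z as a fraction of full scale, then the gripper command: -1 is fully open, 1 is shut, values between are in proportion. A call has 1 to 8 rows; each row is the pose to reach, as a shift and turn from the pose commanded when the call began, along the tool's axes at that moment, turning the shorter way round; what a row does not reach only later rows make up. Full scale, the value 1, is 0.25 m for a shift and pi rad for a turn. A row lasts 1/8 s, in which the tool goes at most 62.5 mm and 10.7 degrees, less where a joint would pass 70% of its speed; a pose out of reach is approached as far as the arm can. A call with a number of a shift or a turn outside -1 to 1 is refused whole. A call with a gripper value outside its range is refused whole. The fingers move at their own pace and stop on an object; "force" is the grip in N (left out, the last holds). Time passes only in rows, so rows that repeat a pose let the fingers close. It gives the time, the measured TCP pose, the force, the opening and the grip force at its end, in the units of the state.
- r.sense(): the state, without advancing time (a new reading comes with each control period).
- r.grab_frame(name): name is "scene" or "top"; returns the picture (384x512x3 uint8, red, green, blue); there is no depth.
- r.get_calibration(name): a dict with "K" (3x3 intrinsics, pixels), "pose" (4x4, takes a point from camera to world coordinates). Camera axes: x right, y up, looking along -z (the intrinsics and any distortion apply to the point x, -y, -z); pixel columns grow to the right and rows downward; lengths in mm; the calibration is good to about 2 mm. A picture is of the moment at which its call begins. get_calibration takes no time and is no camera call.
- r.sign_off(): hands the job in; it is judged then, once.
Trained networks look in the newest picture that a camera, given by its name, has taken for a name from the list of things; names that differ only in an ending like _2 or _b are one class to them, and where a whole thing is asked for, a point or a joint stands for the part that bears it (a point fixed in the world has none). Each returns a list of dicts, best first, with "score" (0 to 1); they miss things now and then, are a little off and sometimes report something else, mostly with a low value. They report only what shows in the picture. A call takes as long as a camera call. They do not tell look-alikes from the thing itself.
- r.silhouettes(camera, label): "region" (384x512 bool, what is visible of it) and "position" ([row, column] in pixels, amid what is visible of it).
The state is a dict: "clock": time; "qpos": joint angles; "qvel": joint speeds; "joint_efforts": joint torques, N m; "eef_pos": TCP position; "tcp_rot": TCP orientation; "contact_force": force on the tool from outside, world axes, zero at the start; "wrist_torque": the same for the moment, N m; "opening": opening from 0.0 (shut) to 1.0 (fully open); "grasp_force": force on a finger pad.
Only numpy, scipy, OpenCV 4.12 (cv2) and the standard library are available. Lean on these libraries where they do the work, as an engineer would, in place of code of your own. Each camera call takes 0.05 s, during which the arm holds its last target. There are 200 camera calls.

## Working session

There is one attempt and no reset: what is moved stays moved. The work goes in short steps, Python scripts to look and compute and a tool call to move; the robot and the scene stay as the last step left them, time stands still between calls to the robot, and variables do not carry over. Pictures are saved under pics/ and viewed, at most 10 in all, crops included, and the job is handed in when it is done.

Besides the shell and the picture viewer there is one more tool, called as name(argument=value, ...), one argument or row to a line, values as JSON. carry_out: Moves the arm, as the interface text tells. Its arguments: {"type":"object","properties":{"series":{"type":"array"},"force":{"type":"number"}},"required":["series"]}

```bash
ls; mkdir -p pics; python3 - <<'E'
from rig import r
import cv2,numpy as np
for n in ("scene","top"):
    im=r.grab_frame(n); cv2.imwrite(f"pics/{n}0.png",im[:,:,::-1])
    c=r.get_calibration(n); print(n,{k:np.round(v,3).tolist() if not isinstance(v,str) else v for k,v in c.items()})
    for l in ("shaker","small_hole_block_center","large_hole_block_center"):
        for d in r.silhouettes(n,l): print(l,round(d["score"],2),np.round(d["position"]),d["region"].sum())
print(r.sense())
E
```

```text
pics
scene {'K': [[358.615, 0.0, 256.498], [0.0, 358.615, 194.278], [0.0, 0.0, 1.0]], 'pose': [[-0.817, 0.286, -0.501, -69.537], [-0.577, -0.393, 0.716, 793.618], [0.008, 0.874, 0.486, 635.907], [0.0, 0.0, 0.0, 1.0]]}
shaker 0.73 [208. 258.] 2239
shaker 0.16 [238. 157.] 731
small_hole_block_center 0.9 [264. 211.] 906
small_hole_block_center 0.81 [230. 213.] 691
small_hole_block_center 0.25 [186. 305.] 394
large_hole_block_center 0.8 [184. 307.] 389
large_hole_block_center 0.39 [207. 260.] 2342
top {'K': [[465.116, 0.0, 247.891], [0.0, 465.116, 195.149], [0.0, 0.0, 1.0]], 'pose': [[-0.019, 0.986, -0.166, 284.403], [-1.0, -0.02, -0.004, -22.872], [-0.008, 0.166, 0.986, 1462.503], [0.0, 0.0, 0.0, 1.0]]}
shaker 0.9 [200. 257.] 3804
small_hole_block_center 0.97 [194. 200.] 673
small_hole_block_center 0.7 [221. 164.] 718
large_hole_block_center 0.59 [211. 341.] 680
{'clock': 0.4, 'qpos': array([-1.11139048e+00,  3.53094859e-01,  1.63349568e+00,  1.88331507e-05,
        1.15519838e+00, -2.39080348e-03]), 'qvel': array([-4.25068646e-04, -1.68684226e-03,  1.10298270e-03,  2.42063727e-05,
        6.89010098e-04,  7.03751986e-04]), 'joint_efforts': array([-4.68877934e-04, -6.04556108e+01, -3.42008150e+01,  1.82812165e-07,
        4.01424186e-03,  1.30245826e-05]), 'eef_pos': array([ 278.45526155, -559.46966037,  205.68068076]), 'tcp_rot': array([-3.14139643e+00, -1.76976744e-05,  4.61789040e-01]), 'contact_force': array([ 0.71524476, -0.15341783, -0.38037159]), 'wrist_torque': array([ 0.00478586, -0.02041228,  0.02034876]), 'grasp_force': 0.0, 'opening': 0.9953550112436181}
```

```bash
python3 - <<'E'
import cv2,numpy as np
t=cv2.imread("pics/top0.png"); s=cv2.imread("pics/scene0.png")
cv2.imwrite("pics/t0.png",cv2.resize(t[130:280,130:380],None,fx=3.2,fy=3.2,interpolation=cv2.INTER_CUBIC))
cv2.imwrite("pics/s0.png",cv2.resize(s,(800,600),interpolation=cv2.INTER_CUBIC))
E
```

```text
(no output)
```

View pics/t0.png

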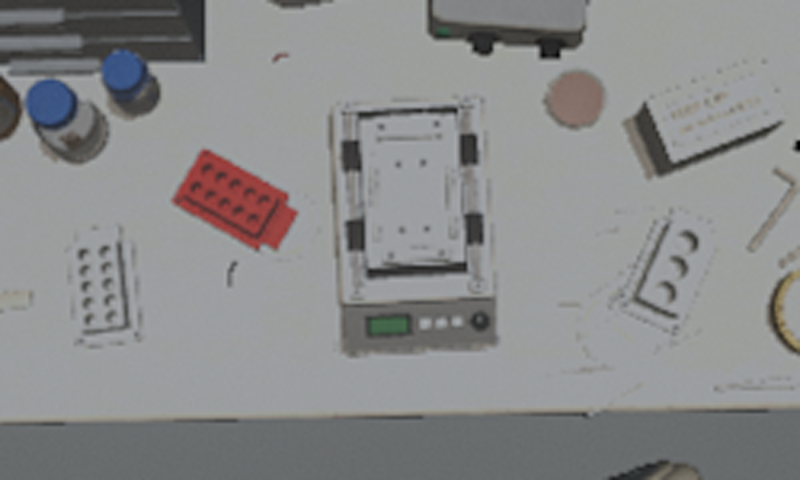

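View pics/s0.png

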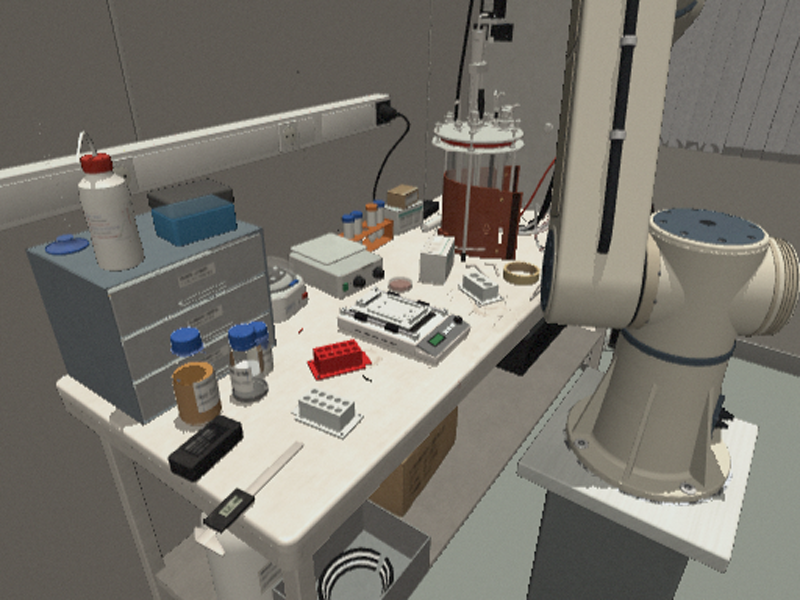

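The top view shows the white small-hole block at about row 220, col 162, left of the shaker. A red look-alike lies at about (194, 203), the shaker centre is at (193, 259), and its display faces the robot. I'll zoom in to find the tongue end and the carriage.

```bash
python3 - <<'E'
import cv2,numpy as np
t=cv2.imread("pics/top0.png"); s=cv2.imread("pics/scene0.png")
def crop(im,r0,r1,c0,c1,f,sz):
    g=im[r0:r1,c0:c1].astype(float); lo,hi=np.percentile(g,1),np.percentile(g,99.8)
    g=np.clip((g-lo)/(hi-lo),0,1)**1.8*255
    return cv2.resize(g.astype(np.uint8),sz,interpolation=cv2.INTER_CUBIC)
a=crop(t,196,244,145,185,10,(400,480)) # x10 
b=crop(t,155,245,230,290,6,(400,600))[:480*1]
b=crop(t,157,217,234,284,8,(400,480))
cv2.imwrite("pics/z1.png",np.hstack([a,b]))
a=crop(s,240,285,182,236,7,(400,333)); b=crop(s,180,230,212,302,4,(400,222))
o=np.zeros((333,800,3),np.uint8); o[:,:400]=a; o[:222,400:]=b
cv2.imwrite("pics/z2.png",np.vstack([np.hstack([crop(t,196,244,145,185,10,(400,480)),crop(t,157,217,234,284,8,(400,480))])[:0],o]))
E
```

```text
(no output)
```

View pics/z1.png

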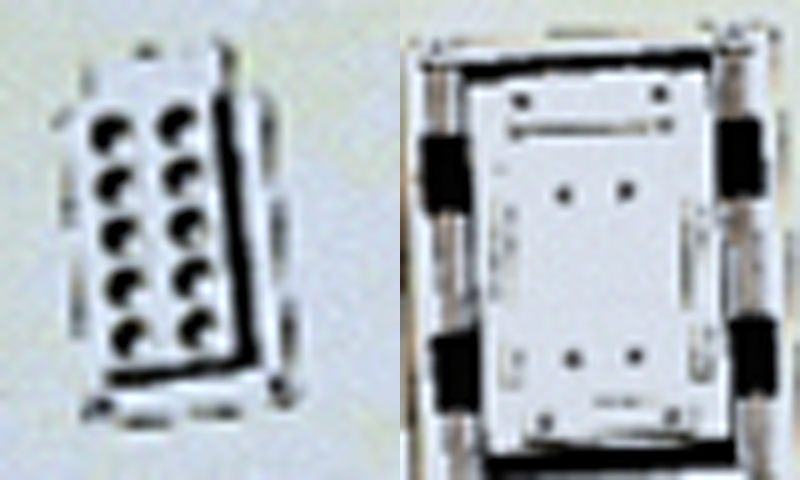

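View pics/z2.png

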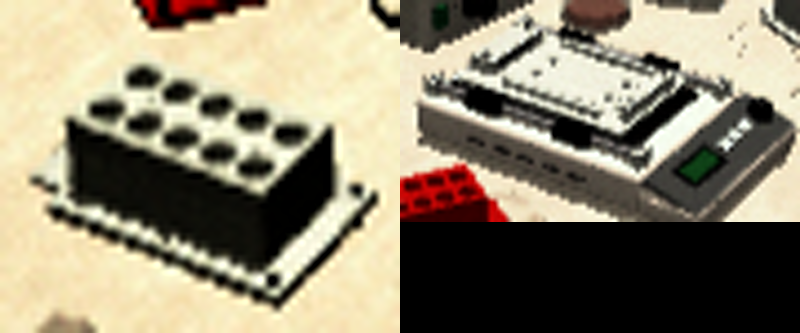

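The tongue end of the block points away from the robot: the wide ledge with screws is at the near end, and the narrow tongue is at top row ~202. On the carriage, the lip edge is at crop (591,127), the hook tip at (609,403), and the side guides run from 165 to 380. These spacings match the given 108/85 mm.

```bash
cat > h.py <<'E'
from rig import r
import numpy as np, cv2
from scipy.spatial.transform import Rotation as Ro
def cam(n):
    c=r.get_calibration(n); return np.array(c["K"]),np.array(c["pose"]),c
def ray(n,row,col,z):
    K,P,_=cam(n); d=np.linalg.inv(K)@[col,row,1]; d=P[:3,:3]@(d*[1,-1,-1]); o=P[:3,3]
    return o+d*(z-o[2])/d[2]
def proj(n,p):
    K,P,_=cam(n); q=(np.atleast_2d(p)-P[:3,3])@P[:3,:3]*[1,-1,-1]; q=q@K.T; return (q[:,:2]/q[:,2:])[:,::-1]
def go(pos,rpy):
    "tool-frame fractions from the present measured pose to a target"
    s=r.sense(); R=Ro.from_euler('xyz',s["tcp_rot"]); T=Ro.from_euler('xyz',rpy)
    return np.round(np.r_[(R.inv()*T).as_rotvec()/np.pi, R.inv().apply(np.array(pos)-s["eef_pos"])/250],4).tolist()
E
python3 - <<'E'
from h import *
print(cam("top")[2].keys())
zc=lambda x,y,z:ray("top",157+(y+.5)/8-.5,234+(x-400+.5)/8-.5,z)
bc=lambda x,y,z:ray("top",196+(y+.5)/10-.5,145+(x+.5)/10-.5,z)
P={k:zc(*v) for k,v in dict(lip=(591,127,60.5),hook=(609,403,59.5),ls=(590,97.5,60.5),hs=(607.5,418,59.5),h1=(596,192,48),h2=(604.5,357,48),lL=(510,130,60.5),lR=(672,124,60.5)).items()}
for k,v in P.items(): print(k,v.round(1))
d=P["lip"]-P["hook"];print("len",np.hypot(*d[:2]),"yaw",np.arctan2(d[1],d[0]),[np.arctan2(*(P[a]-P[b])[[1,0]]) for a,b in (("ls","hs"),("h1","h2"))],"mid",(P["lip"]+P["hook"])/2)
B={k:bc(*v) for k,v in dict(t=(145,129,38),b=(163.5,332,38),L=(122,236,38),R=(190,228,38),fl=(95,405,6),fr=(285,390,6),fe=(180,368,38)).items()}
for k,v in B.items(): print(k,v.round(1))
d=B["t"]-B["b"];print("pitch",np.hypot(*d[:2])/4,"yaw",np.arctan2(d[1],d[0]),"rowgap",np.linalg.norm(B["L"]-B["R"]))
E
```

```text
dict_keys(['K', 'pose'])
lip [590.4 -47.4  60.5]
hook [483.1 -51.9  59.5]
ls [602.  -47.2  60.5]
hs [477.3 -51.2  59.5]
h1 [567.3 -49.   48. ]
h2 [502.6 -50.8  48. ]
lL [589.8 -16.1  60.5]
lR [590.9 -78.6  60.5]
len 107.40125725731131 yaw 0.042036129642656246 [np.float64(0.0316098787314165), np.float64(0.028355854032317725)] mid [536.7231939  -49.61798884  60.        ]
t [487.5 259.2  38. ]
b [424.4 252.7  38. ]
L [454.3 265.8  38. ]
R [456.4 244.9  38. ]
fl [405.  280.1   6. ]
fr [408.6 220.5   6. ]
fe [413.2 247.5  38. ]
pitch 15.856059927193193 yaw 0.1029894495371707 rowgap 21.067535597567023
```

Carriage centre is about (537, -49.5) with yaw ~0.03. The block middle is about (459, 255) with yaw ~0.10, and the tongue points away from the robot. Lip-to-hook distance reads 107.4 mm (108 expected), so I'll start moving.

carry_out(
  series=[
    [0, 0, 0.114, 0.61, -0.677, 0, -1],
    [0, 0, 0.114, 0.61, -0.677, 0, -1],
    [0, 0, 0.114, 0.61, -0.677, 0, -1],
    [0, 0, 0.114, 0.61, -0.677, 0, -1],
    [0, 0, 0.114, 0.61, -0.677, 0, -1],
    [0, 0, 0.114, 0.61, -0.677, 0, -1],
  ],
  force=60,
)

```text
clock: 1.15
eef_pos: [339.9, -340.7, 206.1]
tcp_rot: [3.141, -0.0, 0.104]
contact_force: [-0.5, 0.3, -0.1]
opening: 1.001
grasp_force: 0.0
```

carry_out(
  series=[
    [0, 0, 0, 0.24, -1, 0, -1],
    [0, 0, 0, 0.24, -1, 0, -1],
    [0, 0, 0, 0.24, -1, 0, -1],
    [0, 0, 0, 0.24, -1, 0, -1],
    [0, 0, 0, 0.24, -1, 0, -1],
  ],
)

```text
clock: 1.78
eef_pos: [374.1, -83.0, 206.0]
tcp_rot: [-3.141, -0.001, 0.107]
contact_force: [0.3, -0.8, -0.1]
opening: 1.003
grasp_force: 0.0
```

carry_out(
  series=[
    [0, 0, 0, 0.24, -1, 0, -1],
    [0, 0, 0, 0.24, -1, 0, -1],
    [0, 0, 0, 0.24, -1, 0, -1],
    [0, 0, 0, 0.24, -1, 0, -1],
    [0, 0, 0, 0.24, -1, 0, -1],
  ],
)

```text
clock: 2.4
eef_pos: [408.9, 172.0, 205.8]
tcp_rot: [-3.141, -0.001, 0.106]
contact_force: [-0.7, -0.6, -0.3]
opening: 1.001
grasp_force: 0.0
```

```bash
python3 - <<'E'
from h import *
print(r.sense()["eef_pos"],r.sense()["qpos"].round(2),go([457.4,254.7,80],[np.pi,0,.103]),go([457.4,254.7,8],[np.pi,0,.103]))
E
```

```text
[408.94718969 171.95150006 205.83194859] [0.39 0.06 2.   0.   1.07 1.86] [-0.0001, -0.0003, 0.001, 0.2273, -0.3084, 0.5037] [-0.0001, -0.0003, 0.001, 0.227, -0.3083, 0.7917]
```

carry_out(
  series=[
    [0, 0, 0.001, 0.227, -0.308, 0.0, -1],
    [0, 0, 0.001, 0.227, -0.308, 0.0, -1],
    [0, 0, 0.001, 0.227, -0.308, 0.5, -1],
    [0, 0, 0.001, 0.227, -0.308, 0.5, -1],
    [0, 0, 0.001, 0.227, -0.308, 0.5, -1],
    [0, 0, 0.001, 0.227, -0.308, 0.5, -1],
  ],
)

```text
clock: 3.15
eef_pos: [457.4, 251.5, 82.4]
tcp_rot: [-3.141, -0.001, 0.099]
contact_force: [1.1, 0.2, 1.1]
opening: 0.999
grasp_force: 0.0
```

```bash
python3 - <<'E'
from h import *
s=r.grab_frame("scene")[:,:,::-1]; t=r.grab_frame("top")[:,:,::-1]
a=cv2.resize(s[215:290,170:250],(480,450),interpolation=cv2.INTER_CUBIC); b=cv2.resize(t[190:250,140:182],(315,450),interpolation=cv2.INTER_CUBIC)
cv2.imwrite("pics/g1.png",np.hstack([a,b]))
print(go([457.4,254.7,8],[np.pi,0,.103]))
E
```

```text
[-0.0005, -0.0013, -0.0011, -0.0024, -0.0085, 0.3018]
```

View pics/g1.png

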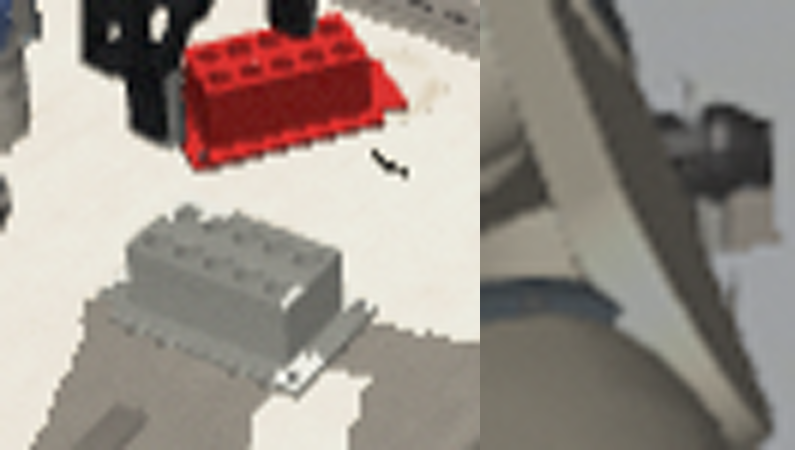

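The scene view shows the gripper above the block. The block's near base corner is at about row 281, col 219.5, and its far front corner at about row 267, col 233. I'll check the estimate against these.

```bash
python3 - <<'E'
from h import *
c=np.array([459.4,254.9,0]); R=Ro.from_euler('z',.103)
for p in ([-58,32,6],[-58,-32,6],[-58,32,0],[-46,22,38],[-46,-22,38],[38,22,38]): print(p,proj("scene",c+R.apply(p)).round(1),proj("top",c+R.apply(p)).round(1))
print(ray("scene",281.2,219.8,0).round(1),ray("scene",267,233,3).round(1))
E
```

```text
[-58, 32, 6] [[279.3 220.3]] [[238.2 153.8]]
[-58, -32, 6] [[264.9 233.9]] [[235.7 174.1]]
[-58, 32, 0] [[281.1 220.4]] [[238.3 154.2]]
[-46, 22, 38] [[265.7 218.1]] [[233.1 154.5]]
[-46, -22, 38] [[256.1 227.7]] [[231.4 168.8]]
[38, 22, 38] [[255.2 191.6]] [[206.2 152.1]]
[399.4 281.8   0. ] [403.9 222.3   3. ]
```

The estimate agrees within about 1 mm, so I'll descend and grip.

carry_out(
  series=[
    [0, 0, 0, 0, 0, 0.15, -1],
    [0, 0, 0, 0, 0, 0.25, -1],
    [0, 0, 0, 0, 0, 0.29, -1],
    [0, 0, 0, 0, 0, 0.29, -1],
  ],
)

```text
clock: 3.75
eef_pos: [456.4, 252.4, 9.3]
tcp_rot: [-3.141, -0.001, 0.101]
contact_force: [0.1, 0.3, -0.0]
opening: 0.996
grasp_force: 0.0
```

carry_out(
  series=[
    [0, 0, 0, 0, 0, 0, 1],
    [0, 0, 0, 0, 0, 0, 1],
    [0, 0, 0, 0, 0, 0, 1],
    [0, 0, 0, 0, 0, 0, 1],
    [0, 0, 0, 0, 0, 0, 1],
    [0, 0, 0, 0, 0, 0, 1],
  ],
  force=60,
)

```text
clock: 4.5
eef_pos: [457.6, 252.2, 12.2]
tcp_rot: [-3.141, -0.004, 0.101]
contact_force: [-6.7, -12.3, 45.5]
opening: 0.325
grasp_force: 61.1
```

```bash
python3 - <<'E'
from h import *
s=r.grab_frame("scene")[:,:,::-1]
cv2.imwrite("pics/g2.png",cv2.resize(s[205:295,160:260],(800,600),interpolation=cv2.INTER_CUBIC))
q=r.sense();print(q["eef_pos"],q["contact_force"],q["wrist_torque"],q["opening"],q["grasp_force"])
E
```

```text
[457.53730984 252.20003947  12.18356914] [ -6.43055235 -12.31181252  45.84443068] [-0.94335528  1.28598439  0.09985921] 0.32242240856651366 61.13841631449759
```

View pics/g2.png

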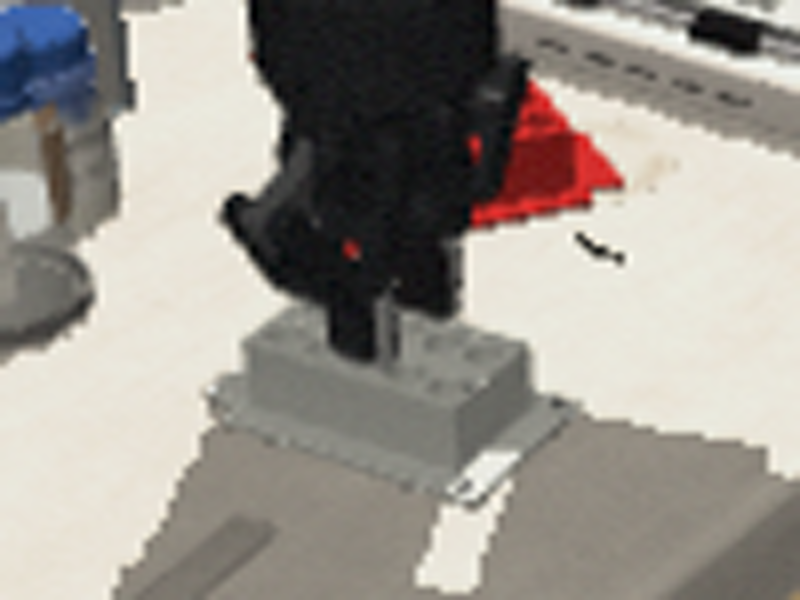

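```bash
python3 - <<'E'
from h import *
f=lambda p:[((x[1]-160)*8,(x[0]-205)*6.67) for x in proj("scene",p)]
q=r.sense(); R=Ro.from_euler('xyz',q["tcp_rot"]); p=q["eef_pos"]
for l in ([0,0,0],[0,0,-19],[0,14,0],[0,-14,0],[0,-14,-26],[0,14,-26],[0,0,-73]): print(l,np.round(f(p+R.apply(l))))
c=np.array([459.4,254.9,0]); R=Ro.from_euler('z',.103)
for b in ([-46,22,38],[-46,-22,38],[38,22,38],[38,-22,38],[-58,32,0]): print(b,np.round(f(c+R.apply(b))))
E
```

```text
[0, 0, 0] [[401. 384.]]
[0, 0, -19] [[398. 346.]]
[0, 14, 0] [[426. 364.]]
[0, -14, 0] [[376. 404.]]
[0, -14, -26] [[371. 352.]]
[0, 14, -26] [[422. 313.]]
[0, 0, -73] [[389. 236.]]
[-46, 22, 38] [[464. 405.]]
[-46, -22, 38] [[541. 341.]]
[38, 22, 38] [[253. 335.]]
[38, -22, 38] [[334. 275.]]
[-58, 32, 0] [[483. 508.]]
```

```bash
python3 - <<'E'
from h import *
for y in (42.5,50,57):
  for z in (0,13,26): print(y,z,proj("scene",[457.4-y*.1,251.5+y,82.4+z]).round(1), proj("scene",[457.4+y*.1,251.5-y,82.4+z]).round(1))
E
```

```text
42.5 0 [[250.  198.6]] [[232.7 218.4]]
42.5 13 [[245.8 198.3]] [[228.7 218.2]]
42.5 26 [[241.5 197.9]] [[224.6 218. ]]
50 0 [[251.7 196.7]] [[231.3 220. ]]
50 13 [[247.4 196.3]] [[227.3 219.8]]
50 26 [[243.1 196. ]] [[223.2 219.6]]
57 0 [[253.2 195. ]] [[230.  221.5]]
57 13 [[249.  194.6]] [[226.  221.3]]
57 26 [[244.6 194.1]] [[221.9 221.1]]
```

The picture shows the fingertips resting on the block's top face, at about crop (355,355), and not beside it. The real tips sit well short of the reported TCP, about 26 mm at this opening. The block hasn't moved. I'll lift, open and look again.

carry_out(
  series=[
    [0, 0, 0, 0, 0, -0.04, -1],
    [0, 0, 0, 0, 0, -0.12, -1],
    [0, 0, 0, 0, 0, -0.12, -1],
    [0, 0, 0, 0, 0, -0.12, -1],
    [0, 0, 0, 0, 0, -0.12, -1],
  ],
)

```text
clock: 5.18
eef_pos: [455.2, 251.9, 37.6]
tcp_rot: [3.141, 0.001, 0.101]
contact_force: [0.4, -0.5, -0.6]
opening: 0.998
grasp_force: 0.0
```

```bash
python3 - <<'E'
from h import *
q=r.sense(); print(r.pinch_z,q["eef_pos"],q["contact_force"],q["opening"],q["qpos"].round(3))
s=r.grab_frame("scene")[:,:,::-1]; t=r.grab_frame("top")[:,:,::-1]
a=cv2.resize(s[205:295,160:250],(540,540),interpolation=cv2.INTER_CUBIC)
cv2.imwrite("pics/g3.png",a)
f=lambda p:[((x[1]-160)*6,(x[0]-205)*6) for x in proj("scene",p)]
R=Ro.from_euler('xyz',q["tcp_rot"]); p=q["eef_pos"]
for l in ([0,-50,0],[0,-50,-13],[0,-50,-33],[0,50,0],[0,50,-13],[0,50,-33]): print(l,np.round(f(p+R.apply(l))))
E
```

```text
18.700000000000003 [455.18367211 251.86983254  37.5609268 ] [ 0.38761595 -0.49594702 -0.58224499] 0.9981037334547515 [0.503 0.423 1.985 0.    0.735 1.973]
[0, -50, 0] [[232. 367.]]
[0, -50, -13] [[230. 343.]]
[0, -50, -33] [[226. 305.]]
[0, 50, 0] [[367. 241.]]
[0, 50, -13] [[366. 218.]]
[0, 50, -33] [[364. 182.]]
```

View pics/g3.png

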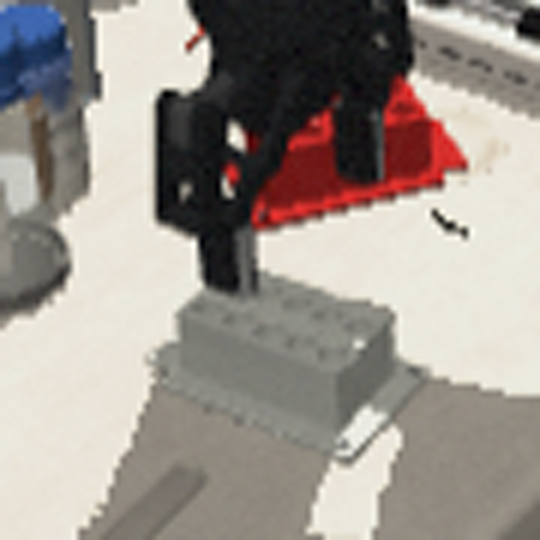

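```bash
python3 - <<'E'
from h import *
for z in (66,71,76): print(z,ray("scene",205+236/6,160+292/6,z).round(1), ray("scene",205+290/6,160+222/6,z).round(1), ray("scene",205+182/6,160+362/6,z).round(1))
q=r.sense();print(q["eef_pos"],go([457.4,254.4,-2],[np.pi,0,.103]))
E
```

```text
66 [463.9 246.4  66. ] [462.6 291.5  66. ] [465.2 197.9  66. ]
71 [459.2 251.2  71. ] [458.  295.9  71. ] [460.5 203.1  71. ]
76 [454.5 256.   76. ] [453.3 300.3  76. ] [455.9 208.3  76. ]
[455.28569854 251.92593946  37.63187304] [0.0001, 0.0003, -0.0008, 0.0096, -0.0091, 0.1585]
```

Both views agree: the tips are centred on the TCP's xy, but about 34 mm above its z when open. I'll descend stepwise by the observed tip position and watch the force.

carry_out(
  series=[
    [0, 0, 0, 0.01, -0.01, 0.06, -1],
    [0, 0, 0, 0.01, -0.01, 0.12, -1],
    [0, 0, 0, 0.01, -0.01, 0.16, -1],
    [0, 0, 0, 0.01, -0.01, 0.16, -1],
  ],
)

```text
clock: 5.78
eef_pos: [457.0, 254.4, -3.0]
tcp_rot: [3.141, 0.002, 0.1]
contact_force: [-0.5, 0.4, -0.4]
opening: 0.999
grasp_force: 0.0
```

carry_out(
  series=[
    [0, 0, 0, 0, 0, 0.025, -1],
    [0, 0, 0, 0, 0, 0.05, -1],
    [0, 0, 0, 0, 0, 0.05, -1],
  ],
)

```text
clock: 6.15
eef_pos: [457.7, 254.7, -14.6]
tcp_rot: [3.141, 0.001, 0.101]
contact_force: [-0.5, 0.0, -0.0]
opening: 0.999
grasp_force: 0.0
```

carry_out(
  series=[
    [0, 0, 0, 0, 0, 0, 1],
    [0, 0, 0, 0, 0, 0, 1],
    [0, 0, 0, 0, 0, 0, 1],
    [0, 0, 0, 0, 0, 0, 1],
    [0, 0, 0, 0, 0, 0, 1],
  ],
  force=60,
)

```text
clock: 6.78
eef_pos: [458.5, 255.3, -13.6]
tcp_rot: [-3.141, -0.001, 0.1]
contact_force: [-0.9, 1.0, 5.5]
opening: 0.502
grasp_force: 61.9
```

The grip is good at 0.502, about 43 mm. I'll lift it.

carry_out(
  series=[
    [0, 0, 0, 0, 0, -0.05, 1],
    [0, 0, 0, 0, 0, -0.2, 1],
    [0, 0, 0, 0, 0, -0.45, 1],
    [0, 0, 0, 0, 0, -0.45, 1],
    [0, 0, 0, 0, 0, -0.45, 1],
  ],
)

```text
clock: 7.4
eef_pos: [457.4, 254.5, 98.2]
tcp_rot: [3.141, 0.0, 0.101]
contact_force: [-0.2, -0.8, -3.1]
opening: 0.508
grasp_force: 62.2
```

```bash
python3 - <<'E'
from h import *
q=r.sense();print(q["eef_pos"],q["tcp_rot"],q["contact_force"],q["opening"],q["grasp_force"])
print(go([500,100,100],[np.pi,0,.03]))
s=r.grab_frame("scene"); cv2.imwrite("pics/l.png",s[:,:,::-1])
for d in r.silhouettes("scene","small_hole_block_center"): print(d["score"],d["position"])
E
```

```text
[457.4142597  254.5246884   98.24960324] [3.14145684e+00 1.63605745e-04 1.00540306e-01] [-0.22860646 -0.82336003 -3.10996364] 0.5082508741912946 62.18393325805664
[0.0, 0.0001, 0.0225, 0.1074, 0.6321, -0.0069]
0.55 [229.4, 212.1]
```

```bash
cat >> h.py <<'E'
C=np.array([536.7,-49.5,48.]); YAW=.03; TE=np.array([59,0,13.6])
def tcp_for(ex,ez,th,y=0,yaw=None):
    "TCP target that puts the tongue edge at (ex,y,ez) in the carriage frame, front raised th rad"
    w=YAW if yaw is None else yaw
    E=C+Ro.from_euler('z',YAW).apply([ex,y,ez]); return E-Ro.from_euler('xyz',[0,th,w]).apply(TE),[np.pi,th,w]
def edge():
    q=r.sense(); a=q["tcp_rot"]; E=q["eef_pos"]+(Ro.from_euler('xyz',a)*Ro.from_euler('x',np.pi)).apply(TE)
    return Ro.from_euler('z',-YAW).apply(E-C),np.degrees(a[1]),a[2],q["contact_force"],q["grasp_force"]
E
python3 - <<'E'
from h import *
print(go([490,50,105],[np.pi,0,.03]), tcp_for(45,40,.218))
E
```

```text
[0.0004, 0.0008, 0.0225, 0.0505, 0.8259, -0.0313] (array([521.16203673, -49.96627879,  87.48225158]), [3.141592653589793, 0.218, 0.03])
```

carry_out(
  series=[
    [0, 0, 0.022, 0.05, 0.826, -0.03, 1],
    [0, 0, 0.022, 0.05, 0.826, -0.03, 1],
    [0, 0, 0.022, 0.05, 0.826, -0.03, 1],
    [0, 0, 0.022, 0.05, 0.826, -0.03, 1],
    [0, 0, 0.022, 0.05, 0.826, -0.03, 1],
    [0, 0, 0.022, 0.05, 0.826, -0.03, 1],
  ],
)

```text
clock: 8.25
eef_pos: [490.3, 51.1, 104.8]
tcp_rot: [-3.141, 0.002, 0.031]
contact_force: [0.3, -0.6, -1.6]
opening: 0.504
grasp_force: 62.7
```

```bash
python3 - <<'E'
from h import *
print(r.sense()["eef_pos"],go(*tcp_for(45,60,.218)),go(*tcp_for(45,30,.218)))
E
```

```text
[490.27820723  51.13957421 104.81699395] [-0.0, -0.0687, 0.0004, 0.1108, 0.4081, -0.0109] [-0.0, -0.0687, 0.0004, 0.1111, 0.4081, 0.1091]
```

carry_out(
  series=[
    [0, -0.069, 0, 0.11, 0.408, -0.011, 1],
    [0, -0.069, 0, 0.11, 0.408, -0.011, 1],
    [0, -0.069, 0, 0.11, 0.408, -0.011, 1],
    [0, -0.069, 0, 0.11, 0.408, 0.109, 1],
    [0, -0.069, 0, 0.11, 0.408, 0.109, 1],
    [0, -0.069, 0, 0.11, 0.408, 0.109, 1],
  ],
)

```text
clock: 9.0
eef_pos: [521.7, -49.4, 79.0]
tcp_rot: [-3.141, 0.217, 0.033]
contact_force: [0.5, 0.0, -2.5]
opening: 0.5
grasp_force: 62.7
```

```bash
python3 - <<'E'
from h import *
print(*edge())
s=r.grab_frame("scene")[:,:,::-1]; t=r.grab_frame("top")[:,:,::-1]
a=cv2.resize(s[165:240,212:292],(448,420),interpolation=cv2.INTER_CUBIC); b=cv2.resize(t[150:230,225:292],(352,420),interpolation=cv2.INTER_CUBIC)
cv2.imwrite("pics/p1.png",np.hstack([a,b]))
E
```

```text
[45.52474785  0.73397968 31.58311866] 12.429733171592773 0.03279847412005732 [ 0.47492148  0.03252361 -2.46984556] 62.673128843307495
```

View pics/p1.png

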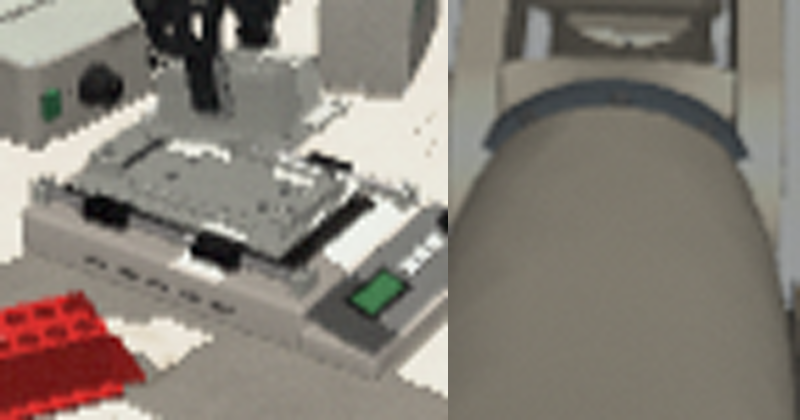

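```bash
python3 - <<'E'
from h import *
r0,c0,f=168,224,6
def mk(im):
    g=cv2.createCLAHE(3,(2,2)).apply(cv2.cvtColor(im[r0:r0+60,c0:c0+66],cv2.COLOR_BGR2GRAY))
    return cv2.cvtColor(cv2.resize(g,None,fx=f,fy=f,interpolation=cv2.INTER_CUBIC),cv2.COLOR_GRAY2BGR)
def poly(o,pts,col,cl=False):
    p=proj("scene",pts); q=np.round(np.c_[(p[:,1]-c0+.5)*f-.5,(p[:,0]-r0+.5)*f-.5]).astype(int)
    cv2.polylines(o,[q],cl,col,1)
W=lambda P:C+Ro.from_euler('z',YAW).apply(np.array(P,float))
a0=cv2.imread("pics/scene0.png"); s=r.grab_frame("scene")[:,:,::-1].copy()
A=mk(a0);Ao=A.copy()
for L in ([[54,-32,12.5],[54,32,12.5]],[[-54,-32,11.5],[-54,32,11.5]],[[-45,34,6],[40,34,6]],[[-45,-34,6],[40,-34,6]]): poly(Ao,W(L),(0,0,255))
B=mk(s);Bo=B.copy(); q=r.sense(); R=Ro.from_euler('xyz',q["tcp_rot"])*Ro.from_euler('x',np.pi)
cen=q["eef_pos"]+R.apply([1,0,32.6]); T=lambda P:cen+R.apply(np.array(P,float))
for z in (19,): poly(Bo,T([[-46,22,z],[38,22,z],[38,-22,z],[-46,-22,z]]),(0,0,255),True)
poly(Bo,T([[-58,32,-19],[42,32,-19],[42,22,-19],[58,22,-19],[58,-22,-19],[42,-22,-19],[42,-32,-19],[-58,-32,-19]]),(0,255,0),True)
o=np.vstack([np.hstack([A,Ao]),np.hstack([B,Bo])]); cv2.imwrite("pics/ov.png",cv2.resize(o,(660,600),interpolation=cv2.INTER_AREA)); print(o.shape)
E
```

```text
(720, 792, 3)
```

View pics/ov.png

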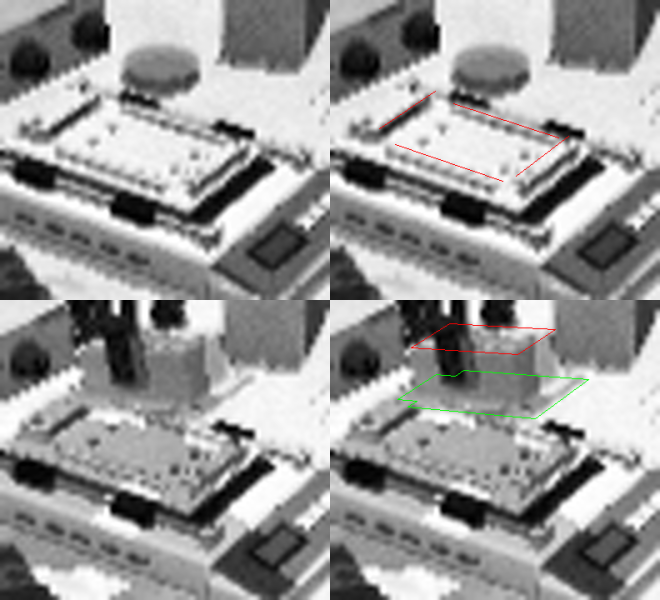

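Overlay check: the carriage model fits within about 1 px (2–3 mm). The held block lies roughly on its predicted outline, but its edges are faint. I'll compare it numerically using the network's region.

```bash
cat > fit.py <<'E'
from h import *
def model(off=(0,0,0),dth=0):
    q=r.sense(); R=Ro.from_euler('xyz',q["tcp_rot"])*Ro.from_euler('x',np.pi)
    cen=q["eef_pos"]+R.apply([1,0,32.6]); Rb=R*Ro.from_euler('y',dth)
    m=np.zeros((384*4,512*4),np.uint8)
    for (x0,x1,w,z0,z1) in ((-46,38,22,-13,19),(-58,42,32,-19,-13),(42,58,22,-19,-14.5)):
        P=np.array([[x,y,z] for x in(x0,x1) for y in(-w,w) for z in(z0,z1)],float)
        p=proj("scene",cen+R.apply(np.array(off))+Rb.apply(P)); cv2.fillConvexPoly(m,cv2.convexHull(np.round((p[:,::-1]+.5)*4-.5).astype(np.int32)),1)
    return cv2.resize(m.astype(np.float32),(512,384),interpolation=cv2.INTER_AREA)>.5
if __name__=="__main__":
    s=r.grab_frame("scene")
    for d in r.silhouettes("scene","small_hole_block_center"):
        g=d["region"]; m=model(); print(round(d["score"],2),d["position"],g.sum(),m.sum(),[np.round((np.argwhere(k).min(0),np.argwhere(k).max(0))).tolist() for k in (g,m)])
        if (g&m).sum()<50: continue
        ks=np.ones((3,3),np.uint8)
        best=sorted(((lambda k:(g&k).sum()/(g|k).sum())(model((a,0,c),t)),a,c,round(t,3)) for a in range(-8,9,2) for c in range(-8,13,2) for t in (-.2,-.1,-.05,0,.05,.1,.2))[::-1][:6]
        print(best)
        o=s[:,:,::-1].copy(); ys,xs=np.where(g); 
E
python3 fit.py
```

```text
0.94 [232.1, 216.7] 618 528 [[[218, 198], [242, 235]], [[173, 237], [191, 275]]]
0.72 [186.1, 257.6] 417 528 [[[173, 238], [191, 270]], [[173, 237], [191, 275]]]
[(np.float64(0.7579737335834896), 4, 0, 0), (np.float64(0.7551401869158878), 6, 0, 0), (np.float64(0.752851711026616), 6, -2, 0.05), (np.float64(0.7527881040892194), 4, -2, 0), (np.float64(0.750965250965251), 6, -4, 0.1), (np.float64(0.7490494296577946), 4, -2, 0.05)]
```

Height and tilt match, and x may be about 2–4 mm further toward the back. I'll lower gently by force.

```bash
python3 - <<'E'
from h import *
print(*edge());print(go(*tcp_for(42,6,.218)))
E
```

```text
[46.05104808 -0.20410951 31.96184287] 12.347312835136846 0.031691100991345866 [-0.39022569 -0.75708872 -4.08141546] 62.67950892448425
[0.0002, -0.0008, 0.0005, 0.0062, -0.0013, 0.1043]
```

carry_out(
  series=[
    [0, -0.001, 0, 0.006, 0, 0.05, 1],
    [0, -0.001, 0, 0.006, 0, 0.09, 1],
    [0, -0.001, 0, 0.006, 0, 0.104, 1],
    [0, -0.001, 0, 0.006, 0, 0.104, 1],
  ],
)

```text
clock: 9.75
eef_pos: [517.2, -50.6, 52.3]
tcp_rot: [-3.141, 0.221, 0.031]
contact_force: [-0.4, -0.1, -2.3]
opening: 0.503
grasp_force: 62.8
```

```bash
python3 - <<'E'
from h import *
print(*edge());print(go(*tcp_for(42,3,.218)),go(*tcp_for(42,0,.218)))
E
```

```text
[41.03221918 -0.39083031  4.65855134] 12.66052926991895 0.03134970129475789 [-0.40709436 -0.08899745 -2.27698749] 62.82991647720337
[0.0, 0.0009, 0.0004, 0.0054, -0.0019, 0.0063] [0.0, 0.0009, 0.0004, 0.008, -0.0019, 0.018]
```

carry_out(
  series=[
    [0, 0, 0, 0.003, 0, 0.01, 1],
    [0, 0, 0, 0.004, 0, 0.014, 1],
    [0, 0, 0, 0.004, 0, 0.014, 1],
  ],
)

```text
clock: 10.12
eef_pos: [517.9, -50.5, 49.2]
tcp_rot: [3.142, 0.22, 0.031]
contact_force: [-0.0, -0.2, -2.3]
opening: 0.505
grasp_force: 62.8
```

carry_out(
  series=[
    [0, 0, 0, 0.001, 0, 0.005, 1],
    [0, 0, 0, 0.001, 0, 0.005, 1],
    [0, 0, 0, 0.001, 0, 0.005, 1],
  ],
)

```text
clock: 10.5
eef_pos: [518.0, -50.6, 48.1]
tcp_rot: [3.142, 0.22, 0.031]
contact_force: [-0.5, -0.4, -0.3]
opening: 0.504
grasp_force: 63.3
```

```bash
python3 - <<'E'
from h import *
print(*edge())
E
```

```text
[41.79005029 -0.41685662  0.51268712] 12.582789534846137 0.03139909203287461 [-0.50731961 -0.38909822 -0.2801381 ] 63.28333854675293
```

The tongue has touched the floor, at about 2 N and the expected height. Next I'll slide it back along the floor.

carry_out(
  series=[
    [0, 0, 0, 0.01, 0, -0.0022, 1],
    [0, 0, 0, 0.02, 0, -0.0044, 1],
    [0, 0, 0, 0.03, 0, -0.0066, 1],
    [0, 0, 0, 0.039, 0, -0.0087, 1],
    [0, 0, 0, 0.039, 0, -0.0087, 1],
  ],
)

```text
clock: 11.12
eef_pos: [528.3, -50.2, 47.9]
tcp_rot: [3.142, 0.219, 0.031]
contact_force: [-2.6, -0.8, 2.1]
opening: 0.506
grasp_force: 63.4
```

carry_out(
  series=[
    [0, 0, 0, 0.006, 0, -0.0013, 1],
    [0, 0, 0, 0.012, 0, -0.0026, 1],
    [0, 0, 0, 0.012, 0, -0.0026, 1],
  ],
)

```text
clock: 11.5
eef_pos: [530.7, -50.1, 47.9]
tcp_rot: [-3.142, 0.221, 0.031]
contact_force: [-5.0, 0.0, 5.0]
opening: 0.504
grasp_force: 63.7
```

```bash
python3 - <<'E'
from h import *
print(*edge())
E
```

```text
[54.49325293 -0.37810106  0.28106587] 12.636168914312746 0.03141347770759273 [-4.96431578e+00  1.28899192e-03  4.96101082e+00] 63.676782846450806
```

carry_out(
  series=[
    [0, 0, 0, 0.004, 0, -0.002, 1],
    [0, 0, 0, 0.008, 0, -0.0032, 1],
    [0, 0, 0, 0.008, 0, -0.0032, 1],
  ],
)

```text
clock: 11.88
eef_pos: [531.5, -50.1, 48.1]
tcp_rot: [-3.141, 0.223, 0.032]
contact_force: [-8.8, 0.0, 6.9]
opening: 0.502
grasp_force: 63.7
```

carry_out(
  series=[
    [0, 0, 0, 0.004, 0, -0.001, 1],
    [0, 0, 0, 0.008, 0, -0.002, 1],
    [0, 0, 0, 0.008, 0, -0.002, 1],
  ],
)

```text
clock: 12.25
eef_pos: [533.2, -50.0, 48.2]
tcp_rot: [-3.141, 0.224, 0.032]
contact_force: [-9.6, -0.7, 7.2]
opening: 0.498
grasp_force: 63.7
```

```bash
python3 - <<'E'
from h import *
print(*edge())
E
```

```text
[57.02742561 -0.33698364  0.34910946] 12.820601615605062 0.031524764027098584 [-9.56190773 -0.70313467  7.21677431] 63.703980445861816
```

The 0.5 N/mm slope matches the spring, so the bar is engaged. I'll ease the down-force and push further.

carry_out(
  series=[
    [0, 0, 0, 0.006, 0, -0.0025, 1],
    [0, 0, 0, 0.011, 0, -0.004, 1],
    [0, 0, 0, 0.016, 0, -0.0052, 1],
    [0, 0, 0, 0.016, 0, -0.0052, 1],
  ],
)

```text
clock: 12.75
eef_pos: [536.7, -49.9, 48.3]
tcp_rot: [-3.141, 0.225, 0.032]
contact_force: [-9.4, -0.9, 6.1]
opening: 0.505
grasp_force: 63.7
```

```bash
python3 - <<'E'
from h import *
print(*edge())
E
```

```text
[60.54709601 -0.32253927  0.40673857] 12.89680925428877 0.03153163265373604 [-9.43728875 -0.94401194  6.06162081] 63.677061796188354
```

carry_out(
  series=[
    [0, 0, 0, 0.005, 0, -0.002, 1],
    [0, 0, 0, 0.01, 0, -0.0032, 1],
    [0, 0, 0, 0.01, 0, -0.0032, 1],
  ],
)

```text
clock: 13.12
eef_pos: [538.9, -49.8, 48.5]
tcp_rot: [-3.141, 0.226, 0.032]
contact_force: [-11.0, -0.6, 5.4]
opening: 0.504
grasp_force: 63.7
```

```bash
python3 - <<'E'
from h import *
print(*edge())
E
```

```text
[62.73618754 -0.30819604  0.49899536] 12.945003708949566 0.031519996404449024 [-10.95827598  -0.62426132   5.4054201 ] 63.6513090133667
```

```bash
cat > sw.py <<'E'
from h import *
import sys
e,th,w,F,g=edge(); print(e.round(2),round(th,2),F.round(1))
for a in map(float,sys.argv[3:]): print(a,go(*tcp_for(e[0]+float(sys.argv[1]),e[2]+float(sys.argv[2]),np.radians(a),e[1],w)))
E
python3 sw.py 0.3 0 11 9 7 5
```

```text
[62.74 -0.31  0.5 ] 12.95 [-11.   -0.6   5.4]
11.0 [-0.0001, 0.0108, -0.0, 0.0032, 0.0, 0.0077]
9.0 [-0.0001, 0.0219, -0.0, 0.0055, 0.0, 0.0158]
7.0 [-0.0001, 0.033, -0.0, 0.0081, 0.0, 0.0239]
5.0 [-0.0001, 0.0441, -0.0, 0.011, 0.0, 0.0318]
```

carry_out(
  series=[
    [0, 0.011, 0, 0.003, 0, 0.0077, 1],
    [0, 0.022, 0, 0.0055, 0, 0.0158, 1],
    [0, 0.033, 0, 0.008, 0, 0.0239, 1],
    [0, 0.044, 0, 0.011, 0, 0.0318, 1],
    [0, 0.044, 0, 0.011, 0, 0.0318, 1],
  ],
)

```text
clock: 13.75
eef_pos: [540.0, -49.8, 39.8]
tcp_rot: [-3.141, 0.086, 0.031]
contact_force: [-7.9, -0.7, 1.3]
opening: 0.504
grasp_force: 63.4
```

```bash
python3 sw.py 0.3 0 4 3 2 1 0
```

```text
[63.28 -0.3   0.25] 4.92 [-7.9 -0.7  1.3]
4.0 [-0.0001, 0.0051, -0.0, 0.0021, 0.0, 0.0037]
3.0 [-0.0001, 0.0107, -0.0, 0.0031, 0.0, 0.0078]
2.0 [-0.0001, 0.0162, -0.0, 0.0043, 0.0, 0.0118]
1.0 [-0.0001, 0.0218, -0.0, 0.0055, 0.0, 0.0159]
0.0 [-0.0001, 0.0273, -0.0, 0.0067, 0.0, 0.0199]
```

carry_out(
  series=[
    [0, 0.005, 0, 0.002, 0, 0.0037, 1],
    [0, 0.0107, 0, 0.003, 0, 0.0078, 1],
    [0, 0.0162, 0, 0.0043, 0, 0.0118, 1],
    [0, 0.0162, 0, 0.0043, 0, 0.0118, 1],
  ],
)

```text
clock: 14.25
eef_pos: [540.7, -49.8, 36.6]
tcp_rot: [-3.141, 0.036, 0.032]
contact_force: [-9.8, -1.4, 2.7]
opening: 0.505
grasp_force: 63.4
```

```bash
python3 sw.py 0 0 1.5 1 0.5 0 -0.3
```

```text
[63.46 -0.29  0.11] 2.05 [-9.8 -1.4  2.7]
1.5 [-0.0001, 0.003, -0.0, 0.0005, 0.0, 0.0023]
1.0 [-0.0001, 0.0058, -0.0, 0.001, 0.0, 0.0043]
0.5 [-0.0001, 0.0086, -0.0, 0.0016, 0.0, 0.0064]
0.0 [-0.0001, 0.0114, -0.0, 0.0021, 0.0, 0.0084]
-0.3 [-0.0001, 0.013, -0.0, 0.0024, 0.0, 0.0096]
```

carry_out(
  series=[
    [0, 0.003, 0, 0.0005, 0, 0.0023, 1],
    [0, 0.0058, 0, 0.001, 0, 0.0043, 1],
    [0, 0.0086, 0, 0.0016, 0, 0.0064, 1],
    [0, 0.0114, 0, 0.002, 0, 0.0084, 1],
    [0, 0.0114, 0, 0.002, 0, 0.0084, 1],
  ],
)

```text
clock: 14.88
eef_pos: [541.2, -49.7, 34.5]
tcp_rot: [-3.141, 0.0, 0.032]
contact_force: [-9.9, -0.3, 1.9]
opening: 0.507
grasp_force: 63.6
```

```bash
python3 sw.py 0 0 0; python3 -c "
from h import *
print(r.sense()['wrist_torque'])"
```

```text
[63.48 -0.28  0.07] 0.01 [-9.9 -0.3  1.9]
0.0 [-0.0001, 0.0, -0.0, 0.0, 0.0, 0.0]
[-0.18717724  1.47238144  0.06601418]
```

Flat behind the hook at the expected height. Next I'll let the block go forward with the spring.

carry_out(
  series=[
    [0, 0, 0, -0.005, 0, 0, 1],
    [0, 0, 0, -0.01, 0, 0, 1],
    [0, 0, 0, -0.015, 0, 0, 1],
    [0, 0, 0, -0.02, 0, 0, 1],
    [0, 0, 0, -0.02, 0, 0, 1],
  ],
)

```text
clock: 15.5
eef_pos: [537.7, -49.9, 34.6]
tcp_rot: [-3.141, -0.002, 0.032]
contact_force: [-5.7, -1.3, -3.7]
opening: 0.505
grasp_force: 62.8
```

```bash
python3 sw.py 0 0 0
```

```text
[59.91 -0.3   0.33] -0.14 [-5.7 -1.3 -3.7]
0.0 [-0.0001, -0.0008, 0.0, -0.0001, 0.0, -0.0006]
```

carry_out(
  series=[
    [0, 0, 0, -0.004, 0, 0.001, 1],
    [0, 0, 0, -0.008, 0, 0.001, 1],
    [0, 0, 0, -0.01, 0, 0.001, 1],
    [0, 0, 0, -0.01, 0, 0.001, 1],
  ],
)

```text
clock: 16.0
eef_pos: [536.4, -49.9, 35.0]
tcp_rot: [-3.141, -0.005, 0.031]
contact_force: [-4.5, -0.0, -4.7]
opening: 0.505
grasp_force: 62.7
```

```bash
python3 sw.py 0 0 0
```

```text
[58.63 -0.3   0.91] -0.27 [-4.5 -0.  -4.7]
0.0 [-0.0, -0.0015, 0.0, -0.0003, 0.0, -0.0011]
```

carry_out(
  series=[
    [0, -0.0015, 0, -0.002, 0, 0.004, 1],
    [0, -0.0015, 0, -0.006, 0, 0.005, 1],
    [0, -0.0015, 0, -0.006, 0, 0.005, 1],
  ],
)

```text
clock: 16.38
eef_pos: [536.3, -50.0, 34.4]
tcp_rot: [3.141, -0.003, 0.031]
contact_force: [-2.0, 0.3, 1.0]
opening: 0.504
grasp_force: 63.3
```

```bash
python3 sw.py 0 0 0
```

```text
[58.52 -0.41  0.19] -0.14 [-2.   0.3  1. ]
0.0 [0.0, -0.0008, -0.0, -0.0001, -0.0, -0.0006]
```

carry_out(
  series=[
    [0, 0, 0, -0.003, 0, -0.0015, 1],
    [0, 0, 0, -0.005, 0, -0.002, 1],
    [0, 0, 0, -0.005, 0, -0.002, 1],
  ],
)

```text
clock: 16.75
eef_pos: [535.2, -50.0, 34.6]
tcp_rot: [3.141, -0.003, 0.031]
contact_force: [4.1, 2.0, -5.1]
opening: 0.503
grasp_force: 62.6
```

```bash
python3 sw.py 0 0 0
```

```text
[57.46 -0.4   0.37] -0.16 [ 4.1  2.  -5.1]
0.0 [0.0, -0.0009, -0.0, -0.0002, -0.0, -0.0007]
```

The block's front now meets the wall: force reversed to +4 N with the tongue about 2.5 mm past the bar's rest position. I'll release it.

carry_out(
  series=[
    [0, -0.0009, 0, 0.002, 0, 0.0015, 1],
    [0, -0.0009, 0, 0.002, 0, 0.0015, 0.2],
    [0, -0.0009, 0, 0.002, 0, 0.0015, -0.3],
    [0, -0.0009, 0, 0.002, 0, 0.0015, -0.6],
    [0, -0.0009, 0, 0.002, 0, 0.0015, -0.6],
    [0, -0.0009, 0, 0.002, 0, 0.0015, -0.6],
  ],
)

```text
clock: 17.5
eef_pos: [534.2, -50.1, 33.9]
tcp_rot: [-3.142, 0.003, 0.031]
contact_force: [-0.2, -0.6, 0.4]
opening: 0.8
grasp_force: 0.0
```

```bash
python3 sw.py 0 0 0
```

```text
[56.49 -0.42 -0.66] 0.16 [-0.2 -0.6  0.4]
0.0 [-0.0, 0.0009, -0.0, 0.0002, 0.0, 0.0007]
```

Released with no forces left. I'll retreat up and clear of the top camera's view.

carry_out(
  series=[
    [0, 0, 0, 0, 0, -0.1, -0.6],
    [0, 0, 0, 0, 0, -0.3, -0.6],
    [0, 0, 0, 0, 0, -0.6, -0.6],
    [0, 0, 0, 0, 0, -0.6, -0.6],
    [0, 0, 0, 0, 0, -0.6, -0.6],
  ],
)

```text
clock: 18.12
eef_pos: [535.1, -50.1, 184.6]
tcp_rot: [3.141, 0.001, 0.031]
contact_force: [-0.0, -0.6, -0.3]
opening: 0.802
grasp_force: 0.0
```

carry_out(
  series=[
    [0, 0, 0, -0.4, 0.9, -0.1, -0.6],
    [0, 0, 0, -0.4, 0.9, -0.1, -0.6],
    [0, 0, 0, -0.4, 0.9, -0.1, -0.6],
    [0, 0, 0, -0.4, 0.9, -0.1, -0.6],
    [0, 0, 0, -0.4, 0.9, -0.1, -0.6],
    [0, 0, 0, -0.4, 0.9, -0.1, -0.6],
  ],
)

```text
clock: 18.88
eef_pos: [441.0, -277.4, 207.4]
tcp_rot: [-3.139, 0.005, 0.03]
contact_force: [0.5, 0.2, -1.2]
opening: 0.798
grasp_force: 0.0
```

```bash
python3 - <<'E'
from h import *
s=r.grab_frame("scene")[:,:,::-1]; t=r.grab_frame("top")[:,:,::-1]
def en(im,sz):
    g=im.astype(float); lo,hi=np.percentile(g,1),np.percentile(g,99.8); g=(np.clip((g-lo)/(hi-lo),0,1)**1.3*255).astype(np.uint8); return cv2.resize(g,sz,interpolation=cv2.INTER_CUBIC)
cv2.imwrite("pics/end.png",np.hstack([en(s[165:225,222:292],(420,480)),en(t[155:220,232:284],(380,480))]))
E
```

```text
(no output)
```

View pics/end.png

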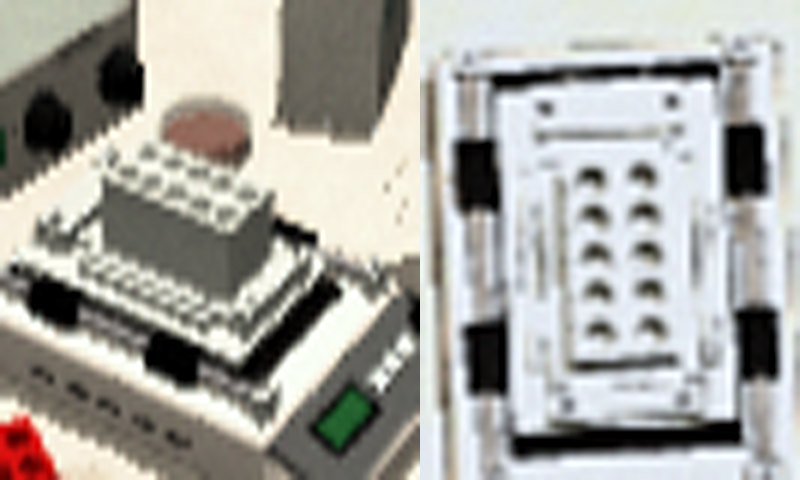

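The final picture shows the block lying flat and centred between the guides. Its tongue is under the lip (line at crop row 135) and its front at the hook (row ~385). One numeric check before handing in.

```bash
python3 - <<'E'
from h import *
p=ray("top",155+252/7.38-.5,232+200.5/7.31-.5,86); print(p.round(1), Ro.from_euler('z',-YAW).apply(p-C).round(1),"expect x~-4+hole bias")
print(r.sense()["contact_force"].round(1)); print(r.sign_off())
E
```

```text
[534.9 -50.3  86. ] [-1.8 -0.8 38. ] expect x~-4+hole bias
[-0.3  0.5  0.2]
the job is handed in; nothing more can be done
None
```

The small-hole block is mounted flat on the carriage, with its tongue under the back lip and its front behind the hook. It has been let go and handed in at about 19 s. On the first grasp try the fingertips pressed on the block's top at about 45 N, because they sit about 20 mm short of the reported TCP; the block did not visibly move, and seating peaked at about 11 N.

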